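# Tare the hanging basket on the nut-stall scale

### The job

Take the empty steel basket down from its hook, lifting its handle past the upturned tip before drawing it away and without wrenching the hook, and set it down gently, upright and in the middle of the scale's platform. Let go of it, then press the round tare button fully down and release it, leaving the basket standing on the platform. Leave the jar, the tin and the scoop where they are.

Things in the scene. Friction and masses are not known exactly. Their poses are not given: they have to be found in the camera images.
- basket: Empty steel basket, 0.2-0.5 kg, 100 mm along x, 130 mm along y (136 over the rim), 55 mm high, 3 mm walls, strap handle over its middle in the y-z plane. Origin: centre of underside, z up. Hangs at first by its handle bar, underside 35 mm above the table, its axes within 0.1 rad of the stand's. Clear opening under the bar down to rim level: 91 mm. Stable when stood on its flat underside.
- basket_bar (a point): Middle of the top face of the handle bar, 150 mm above the underside. Bar: 50 mm long along basket y, 16 wide, 4 thick. Its ends turn down as upright straps (16 wide in x, outsides 50 mm apart along y, insides 42 mm) for 42 mm, then slant out to the rim. Grip from above across those 50 mm, fingers astride hook and bar closing along basket y, tips at most 40 mm below this point
- stand: Fixed dark-steel hook stand, z up. Origin: on the table below the hook's seat. Post (16 mm) on a foot of 50 mm radius at x = +105 mm; at its top a 10 mm round bar runs level towards -x, its top (the seat) 181 mm above the table, and turns up at x = -25 mm. Nothing is higher than the tip. The hook opens upwards; the basket leaves over the tip towards -x and is wholly clear after 100 mm of travel
- hook_tip (a point): Top of the hook's upturned tip, 213 mm above the table, at x = -25 mm of the stand. The handle bar must rise more than 32 mm from the seat to pass over it; 45 mm is comfortable, above 75 mm the basket's rim can meet the hook from below until it has been drawn clear
- scale: Fixed white counter scale, 200 mm wide, with a bare-steel platform and, towards its -x, a lower keypad wing (top 42 mm above the table, reaching to x = -188 mm) with display, small flat keys and the tare button. Origin: on the table below the platform's middle; z up
- platform (a point): Middle of the platform's top face: a fixed flat square plate 210 by 210 mm, sides along the scale's x and y, top 75 mm above the table
- tare (a joint): Travel of the tare button in m: 0 released, 0.006 fully down; a spring returns it, about 4 N holds it fully down
- tare_top (a point): Centre of the top face of the tare button: a round grey push button of 16 mm radius, the only large raised one on the keypad wing, at x = -150, y = +68 mm of the scale; it is pressed straight down
- jar: Bystander: closed amber jar with brass cap, radius 38 mm, 120 mm high, on the table beyond the work. Origin: centre of its underside
- tin: Bystander: square brass-coloured tin, 70 by 70 mm, 130 mm high, on the table beyond the work. Origin: centre of its underside
- scoop: Bystander: small steel hand scoop with dark wooden handle, 180 mm long along its x, 60 mm wide, 36 mm high, lying on the table between stand and scale. Origin: on the table near its middle
There are look-alikes about, which are no part of the job. Leave any green or orange look-alike of the basket alone.

How it is judged:
By the outcome, as a careful person would: the job done as asked, in the order asked, and still so for the second after the job is handed in, with the robot touching nothing.
It also fails if it takes over 64 s, if anything falls off the work surface, if the arm or the gripper's body presses on something with over 40 N, if the wrist force passes 120 N, or if a joint passes its speed limit or range.

### The arm

A 7-joint arm with a two-finger parallel gripper is mounted at the origin on the work surface. World frame = base frame: x ahead of the robot, y to its left, z up, the work surface at z = 0. Lengths are in m, angles in rad, forces in N, time in s.
With the tool pointing down it reaches from about 0.4 to 0.85 m from the base axis. Payload 10.4 kg.
Tool frame: the origin (TCP) lies midway between the tips of the shut fingers; the grasp point (between the pads) lies 19 mm behind it; z points along the fingers, x is the direction in which the jaws open and shut, and the axes are right-handed (so a half turn about z gives the same grasp; the last joint's range is limited). The gripper opens to 85 mm and grips with 20 to 120 N. Pads are 22 mm wide; open, the fingers measure 114 mm over their backs; the gripper's body (76 mm by 85 mm) begins 54 mm behind the grasp point. The pads swing forward as they close: fully open they stand 13 mm farther back than shut.
Start: joints at [-1.218, 0.332, -0.065, 1.46, 0.022, 1.35, -0.088], TCP at [0.229, 0.581, 0.231] pointing down, gripper open.
Joint ranges: [-2.6, 2.6], [-0.5, 2.12], [-1.47, 1.34], [0.16, 2.42], [-1.27, 4.41], [0.06, 2.06], [-2.6, 2.6]. Speed limits (rad/s): [2.22, 2.22, 2.79, 2.79, 3.14, 3.14, 3.14].

### API

Orientations are given as a unit quaternion [x, y, z, w].
In Python, from workcell import manip, cams gives the robot as it stands.
- The arm moves only by the tool move_arm, never from a script. Its argument "moves" is a list of rows, each a list of 7 numbers: the turn, a rotation vector about the tool's x, y, z in degrees, then the shift along the tool's x, y, z in m, then the finger opening in m, from 0 to 0.0854. A call has 1 to 10 rows; each row is the pose to reach, as a shift and turn from the pose commanded when the call began, along the tool's axes at that moment; what a row does not reach only later rows make up. A row lasts 1/10 s, in which the tool goes at most 50 mm and 8.59 degrees, less where a joint would pass 70% of its speed; a pose out of reach is approached as far as the arm can. A call with a gripper value outside its range is refused whole. The fingers move at their own pace and stop on an object; "grip_force" is the grip in N (left out, the last holds). Time passes only in rows, so rows that repeat a pose let the fingers close. It gives the time, the measured TCP pose, the force and the opening at its end, in the units of the state.
- manip.get_obs(): the state, without advancing time (a new reading comes with each control period).
- cams.camera(name): name is "scene" or "top" or "wrist"; returns the picture (480x640x3 uint8, red, green, blue); there is no depth.
- cams.camera_params(name): a dict with "fx", "fy", "cx", "cy" (pixels), "xyz" and "rotation" of the camera in the world. Camera axes: x right, y up, looking along -z (the intrinsics and any distortion apply to the point x, -y, -z); pixel columns grow to the right and rows downward; lengths in m; the calibration is good to about 2 mm. A picture is of the moment at which its call begins: read the wrist's pose just before it. camera_params takes no time and is no camera call; for the wrist camera it gives the pose at the moment of the call.
- manip.hand_in(): hands the job in, once; it reports no verdict.
The state is a dict: "clock": time; "joint_pos": joint angles; "joint_velocities": joint speeds; "tau": joint torques, N m; "position": TCP position; "ee_rot": TCP orientation; "ft_force": force on the tool from outside, world axes, zero at the start; "torque": the same for the moment, N m; "grip_width": opening from 0.0 (shut) to 1.0 (fully open).
Only numpy, scipy, OpenCV 4.12 (cv2) and the standard library are available. Lean on these libraries where they do the work, as an engineer would, in place of code of your own. Each camera call takes 0.05 s, during which the arm holds its last target. There are 200 camera calls.

## Working session

There is one attempt and no reset: what is moved stays moved. The work goes in short steps, Python scripts to look and compute and a tool call to move; the robot and the scene stay as the last step left them, time stands still between calls to the robot, and variables do not carry over. Pictures are saved under pics/ and viewed, about 8 in all and at most 12, crops included, and the job is handed in when it is done.

Besides the shell and the picture viewer there is one more tool, called after "Call:" as a command line: name --pt "numbers of a row" for each row, then --argument value for the rest. move_arm: Moves the arm, as the interface text tells. Its arguments: {"type":"object","properties":{"moves":{"type":"array","items":{"type":"array","items":{"type":"number"}}},"grip_force":{"type":"number"}},"required":["moves"]}

```bash
ls; mkdir -p pics
python3 - <<'E'
from workcell import manip,cams
import cv2
o=manip.get_obs();print(o)
for n in("scene","top"):
    cv2.imwrite(f"pics/{n}0.png",cams.camera(n)[:,:,::-1]);print(n,cams.camera_params(n))
print(cams.camera_params("wrist"))
E
```

```text
pics
{'clock': 0.0, 'joint_pos': array([-1.21761982,  0.33289295, -0.06469343,  1.46093212,  0.02156911,
        1.34990203, -0.08853408]), 'joint_velocities': array([ 4.77411837e-04, -6.45378495e-04,  4.43464983e-04,  7.37737959e-04,
        1.74425451e-03, -6.76152823e-05,  1.08798233e-04]), 'tau': array([ 2.35214668e-05, -6.25446224e+01,  4.93178784e-02, -3.91609240e+01,
        1.62019115e-02,  9.87379288e-03, -4.48430251e-05]), 'position': array([0.22923365, 0.58104191, 0.23050714]), 'ee_rot': array([ 8.26746245e-01,  5.62574553e-01, -5.84481126e-04,  4.20913351e-04]), 'ft_force': array([-0.24177109, -1.16770126, -0.99320751]), 'torque': array([ 0.0185243 , -0.03072218, -0.05674166]), 'grip_width': 1.000291069316594}
scene {'fx': 459.0643549585432, 'fy': 459.0643549585432, 'cx': 319.66143099193795, 'cy': 229.8142329889133, 'xyz': array([ 1.30465326, -0.0928424 ,  1.24536659]), 'rotation': array([0.20390637, 0.21499563, 0.69434693, 0.65580592])}
top {'fx': 451.4497380951474, 'fy': 451.4497380951474, 'cx': 327.38722216745987, 'cy': 244.74484534692607, 'xyz': array([ 0.28362667, -0.15230638,  1.44079798]), 'rotation': array([ 0.0653566 , -0.06600197, -0.69445674,  0.7135139 ])}
{'fx': 424.4342353079606, 'fy': 424.4342353079606, 'cx': 316.6136546640776, 'cy': 240.96957588212632, 'xyz': array([0.15513537, 0.61089446, 0.37394923]), 'rotation': array([-0.13026126, -0.08826787,  0.5560255 ,  0.81613505])}
```

View pics/scene0.png

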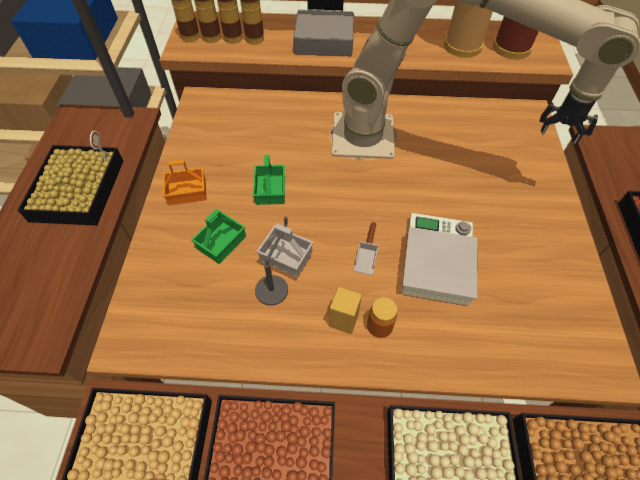

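View pics/top0.png

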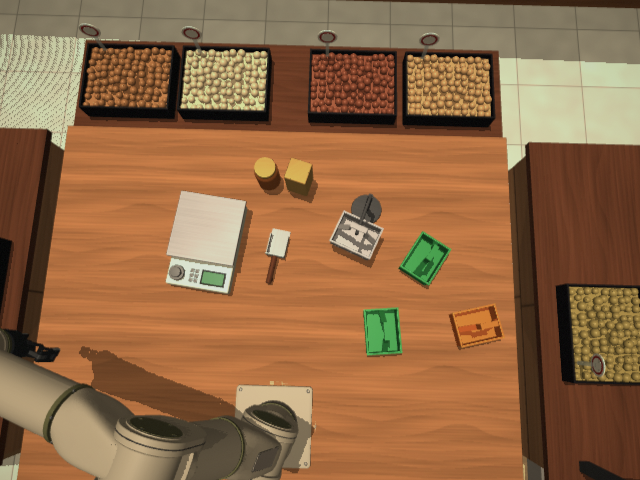

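The scene shows the steel basket near (285,250) with the stand foot at (271,290). The scale is near (440,262), with the tare knob at (464,228). In the top view these sit at (357,237), (366,208), (207,228) and (177,271). I'll make an enlarged composite next.

```bash
cat > h.py <<'E'
from workcell import manip,cams
import cv2,numpy as np
from scipy.spatial.transform import Rotation as R
def ray(n,uv,P=None):
    P=P or cams.camera_params(n)
    d=np.array([(uv[0]-P['cx'])/P['fx'],-(uv[1]-P['cy'])/P['fy'],-1])
    return np.array(P['xyz']),R.from_quat(P['rotation']).apply(d)
def plane(n,uv,z,P=None):
    o,d=ray(n,uv,P); return o+d*(z-o[2])/d[2]
def proj(n,p,P=None):
    P=P or cams.camera_params(n)
    q=R.from_quat(P['rotation']).inv().apply(np.asarray(p,float)-P['xyz'])
    return np.array([P['cx']+P['fx']*q[0]/-q[2],P['cy']-P['fy']*q[1]/-q[2]])
def tri(a,b):
    (o1,d1),(o2,d2)=a,b
    t=np.linalg.lstsq(np.c_[d1,-d2],o2-o1,rcond=None)[0]
    p,q=o1+t[0]*d1,o2+t[1]*d2
    return (p+q)/2,np.linalg.norm(p-q)
E
python3 - <<'E'
import cv2,numpy as np
s=cv2.imread('pics/scene0.png');t=cv2.imread('pics/top0.png')
c=lambda i,x,y,w,h:cv2.resize(i[y:y+h,x:x+w],(400,300),interpolation=cv2.INTER_CUBIC)
cv2.imwrite('pics/c1.png',np.vstack([np.hstack([c(s,240,215,120,90),c(t,315,185,100,75)]),np.hstack([c(s,380,200,120,90+0),c(t,145,185,160,120)])]))
E
```

```text
(no output)
```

View pics/c1.png

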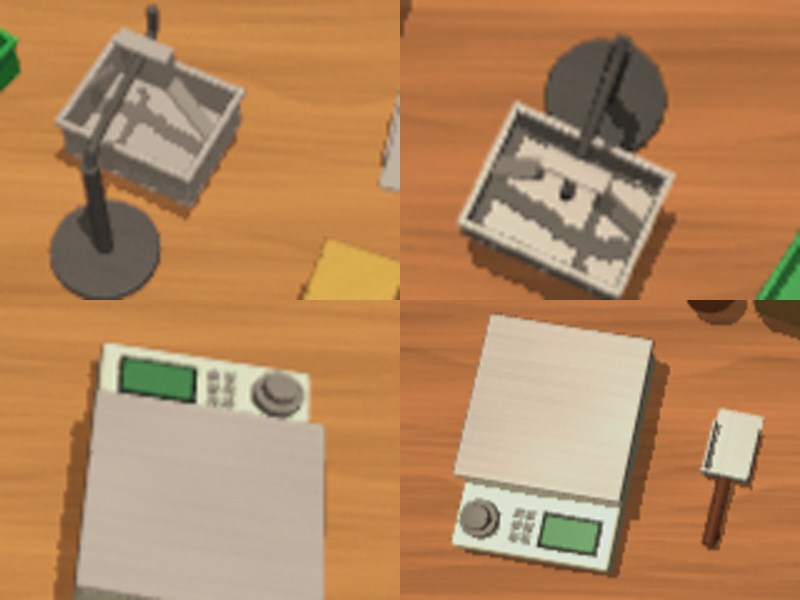

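Run:
```python
from h import *
np.set_printoptions(precision=4,suppress=True)
f=lambda L,z:np.array([plane('top',u,z)[:2] for u in L])
def sq(name,L,z):
    c=f(L,z);print(name,c.mean(0),[round(float(np.linalg.norm(c[i]-c[i-1])),4) for i in range(4)],[round(float(np.degrees(np.arctan2(*(c[i]-c[i-1])[::-1]))),1) for i in range(4)])
sq('rim',[(344.25,210.75),(383.75,229.25),(369.25,259.25),(330,240.5)],.09)
sq('plat',[(181,191),(246.2,201),(232.2,265),(167,255)],.075)
print('foot',plane('top',(366.25,208.75),.01),plane('scene',(271.5,290),.01))
print('tip',plane('top',(357,231.25),.213),plane('scene',(285.6,217.4),.213),tri(ray('top',(357,231.25)),ray('scene',(285.6,217.4))))
print('tare',plane('top',(177,272.2),.05),plane('scene',(380+278/3.333,200+90/3.333),.05),tri(ray('top',(177,272.2)),ray('scene',(380+278/3.333,227))))
s=f([(330,240.5)],.09)
L=[(240+57/3.333,215+120/3.333),(240+112/3.333,215+27/3.333),(240+243/3.333,215+93/3.333),(240+190/3.333,215+150/3.333)]
print('rim scene',[plane('scene',u,.09)[:2] for u in L])
P=[(380+103/3.333,200+93/3.333),(380+324/3.333,200+125/3.333)]
print('plat scene',[plane('scene',u,.075)[:2] for u in P])
```

```text
rim [ 0.5712 -0.2392] [0.1036, 0.1341, 0.1038, 0.1321] [-23.7, -114.3, 155.2, 65.6]
plat [0.5846 0.2253] [0.2063, 0.2086, 0.2056, 0.203] [-7.0, -97.4, 171.5, 82.8]
foot [ 0.6763 -0.274   0.01  ] [ 0.6843 -0.2711  0.01  ]
tip [ 0.5552 -0.2317  0.213 ] [ 0.5606 -0.2287  0.213 ] (array([ 0.5564, -0.2308,  0.2071]), np.float64(0.0026080547226053274))
tare [0.4462 0.313  0.05  ] [0.4482 0.3168 0.05  ] (array([0.4466, 0.3159, 0.0473]), np.float64(0.0036121430826164783))
rim scene [array([ 0.5992, -0.3169]), array([ 0.4957, -0.2797]), array([ 0.5612, -0.1539]), array([ 0.6232, -0.1965])]
plat scene [array([0.4789, 0.1452]), array([0.5031, 0.3457])]
```

Basket yaw comes out at about -24.5° and its centre at about (0.571,-0.239). The stand's yaw is about -18.5°. I'll go to a hover above the bar.

```bash
cat >> h.py <<'E'
def go(p,yaw):
    """shift and turn (tool axes) from the pose now to world TCP p, tool down, tool x at yaw deg"""
    o=manip.get_obs(); A=R.from_quat(o['ee_rot'])
    y=np.radians(yaw); T=R.from_matrix(np.array([[np.cos(y),np.sin(y),0],[np.sin(y),-np.cos(y),0],[0,0,-1]]).T).inv()
    T=R.from_matrix(np.c_[[np.cos(y),np.sin(y),0],[np.sin(y),-np.cos(y),0],[0,0,-1]])
    print('t',round(float(o['clock']),2),'turn',np.round((A.inv()*T).as_rotvec(degrees=True),2),'shift',np.round(A.inv().apply(np.array(p)-o['position']),4),'F',np.round(o['ft_force'],1),'w',round(float(o['grip_width']),3))
E
python3 -c "
from h import *
go([.229,.581,.36],65.5);go([.571,-.239,.31],65.5)"
```

```text
t 0.1 turn [0.   0.07 2.97] shift [-0.0003 -0.0002 -0.1294] F [ 0.  -0.4 -0.9] w 0.998
t 0.1 turn [0.   0.07 2.97] shift [-0.6375  0.6189 -0.0786] F [ 0.  -0.4 -0.9] w 0.998
```

Call:
move_arm --pt "0 0 3 0 0 -0.05 0.085" --pt "0 0 3 -0.03 0.03 -0.09 0.085" --pt "0 0 3 -0.637 0.619 -0.12 0.085" --pt "0 0 3 -0.637 0.619 -0.12 0.085" --pt "0 0 3 -0.637 0.619 -0.12 0.085" --pt "0 0 3 -0.637 0.619 -0.12 0.085" --pt "0 0 3 -0.637 0.619 -0.12 0.085" --pt "0 0 3 -0.637 0.619 -0.12 0.085" --pt "0 0 3 -0.637 0.619 -0.12 0.085" --pt "0 0 3 -0.637 0.619 -0.12 0.085" --grip_force 30

```text
clock: 1.1
position: [0.3978, 0.1769, 0.3323]
ee_rot: [0.841, 0.541, 0.0, -0.0]
ft_force: [1.9, 0.7, 0.9]
grip_width: 0.998
```

```bash
python3 -c "
from h import *
go([.571,-.239,.31],65.5);print(manip.get_obs()['joint_pos'])"
```

```text
t 1.1 turn [-0.02 -0.02 -0.03] shift [-0.3065  0.3303  0.0221] F [1.9 0.7 0.9] w 0.998
[-0.82827416 -0.14891638  0.27115655  1.76639221  0.03942572  1.51869638
  0.58066509]
```

Call:
move_arm --pt "0 0 0 -0.306 0.33 0.01 0.085" --pt "0 0 0 -0.306 0.33 0.01 0.085" --pt "0 0 0 -0.306 0.33 0.01 0.085" --pt "0 0 0 -0.306 0.33 0.01 0.085" --pt "0 0 0 -0.306 0.33 0.01 0.085" --pt "0 0 0 -0.306 0.33 0.01 0.085" --pt "0 0 0 -0.306 0.33 0.01 0.085" --pt "0 0 0 -0.306 0.33 0.01 0.085" --pt "0 0 0 -0.306 0.33 0.01 0.085" --pt "0 0 0 -0.306 0.33 0.01 0.085"

```text
clock: 2.1
position: [0.5697, -0.243, 0.3194]
ee_rot: [0.843, 0.537, -0.003, 0.0]
ft_force: [-0.7, 0.1, 0.1]
grip_width: 0.996
```

```bash
python3 -c "
from h import *
go([.571,-.239,.31],65.5);print(manip.get_obs()['joint_pos'])
P=cams.camera_params('wrist');np.save('P1.npy',P,allow_pickle=True)
im=cams.camera('wrist')[:,:,::-1];cv2.imwrite('pics/w1.png',im)
for p in [(.571,-.239,.185),(.556,-.231,.213),(.571,-.239,.09)]:print(proj('wrist',p,P))"
```

```text
t 2.1 turn [-0.19  0.35 -0.5 ] shift [ 0.0042 -0.0005  0.0094] F [-0.7  0.1  0.1] w 0.996
[-0.26974884  0.35854966  0.80886257  1.36348288 -0.25058916  1.5293144
  1.65211061]
[323.20891261 225.61221766]
[325.29636079 211.25293413]
[322.2375744  196.57100327]
```

View pics/w1.png

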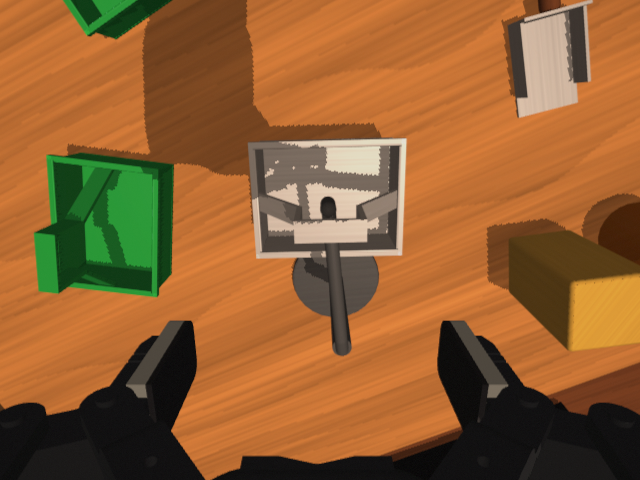

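In the wrist view the bar's top face spans about (294..368, 221..243). The hook tip is at (328,203), and the rim corners are (248,143), (407,139), (403,255) and (257,259).

Run:
```python
from h import *
P=np.load('P1.npy',allow_pickle=True).item()
im=cv2.imread('pics/w1.png');c=im[180:270,240:415]
g=cv2.cvtColor(im,cv2.COLOR_BGR2GRAY)
for r in(225,232,239):print(r,g[r,285:303],g[r,360:378])
print(g[214:250,305],g[214:250,355])
a,b=plane('w',(294.5,232),.185,P),plane('w',(367.5,232),.185,P)
print('bar',(a+b)/2,np.linalg.norm(a-b),np.degrees(np.arctan2(*(b-a)[1::-1])))
rim=[plane('w',u,.09,P)[:2] for u in[(248,143),(407,139),(403,256),(257,259)]]
print('rim',np.mean(rim,0),rim)
print('tip',plane('w',(328,203),.213,P))
```

```text
225 [190 190 191 190 190 190 186 175 172 188 191 191 191 192 192 193 193 193] [204 204 204 205 205 205 205 203 203 202 203 203 203 203 204 204 204 204]
232 [108 108 108 107 108 108 109 107 123 181 191 192 192 192 193 192 193 193] [206 206 206 206 207 207 207 145 109 105 106 106 106 105 105 106 106 107]
239 [ 65  65  66  66  65  65  64  64  69 160 187 189 190 189 190 191 190 191] [199 200 200 200 200 201 195 114  72  68  67  68  67  68  67  68  68  68]
[105 106 107 105 102  85  81 100 158 193 194 193 195 197 197 196 196 195
 194 194 196 196 193 191 189 190 192 192 188 139  65  65  67  68  66  67] [201 199 195 177 123 137 194 207 206 204 203 204 205 204 203 203 203 203
 205 205 204 199 197 196 197 198 200 187 133  67  67  67  67  67  67  69]
bar [ 0.57735556 -0.23607262  0.185     ] 0.049896904756811966 65.149410848247
rim [ 0.57770498 -0.23577873] [array([ 0.50157105, -0.27734921]), array([ 0.55601258, -0.15222313]), array([ 0.65392307, -0.19420047]), array([ 0.59931321, -0.31934211])]
tip [ 0.55204393 -0.22740126  0.213     ]
```

```bash
python3 -c "
from h import *
go([.5775,-.236,.155],66.5)"
```

```text
t 2.15 turn [-0.17  0.22 -1.37] shift [0.0075 0.0057 0.1652] F [ 0.7  1.1 -0.3] w 0.995
```

Call:
move_arm --pt "0 0 -1.4 0.0075 0.0057 0.02 0.085" --pt "-0.1 0.2 -1.4 0.0075 0.0057 0.04 0.085" --pt "-0.1 0.2 -1.4 0.0075 0.0057 0.06 0.085" --pt "-0.1 0.2 -1.4 0.0075 0.0057 0.08 0.085" --pt "-0.1 0.2 -1.4 0.0075 0.0057 0.1 0.085" --pt "-0.1 0.2 -1.4 0.0075 0.0057 0.12 0.085" --pt "-0.1 0.2 -1.4 0.0075 0.0057 0.135 0.085" --pt "-0.1 0.2 -1.4 0.0075 0.0057 0.148 0.085" --pt "-0.1 0.2 -1.4 0.0075 0.0057 0.148 0.085" --pt "-0.1 0.2 -1.4 0.0075 0.0057 0.148 0.085"

```text
clock: 3.15
position: [0.5792, -0.2317, 0.1748]
ee_rot: [0.834, 0.551, 0.002, -0.0]
ft_force: [0.3, -0.2, 0.1]
grip_width: 0.996
```

```bash
python3 -c "
from h import *
go([.5775,-.236,.155],66.5)
cv2.imwrite('pics/w2.png',cams.camera('wrist')[:,:,::-1])"
```

```text
t 3.15 turn [ 0.12 -0.21  0.38] shift [-0.0047  0.0001  0.0198] F [ 0.3 -0.2  0.1] w 0.996
```

View pics/w2.png

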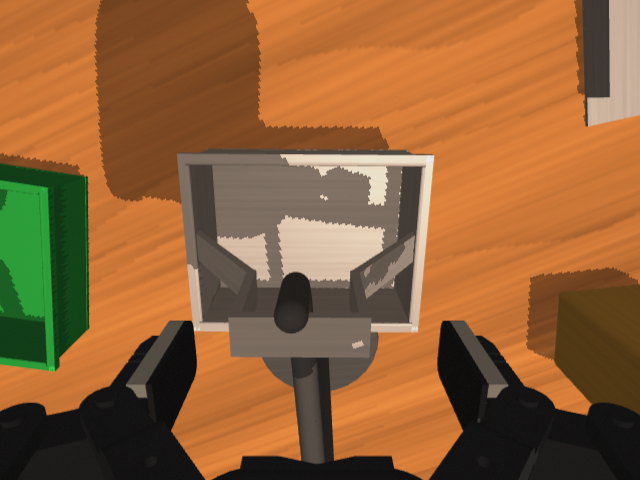

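The bar spans columns 229–371 and the finger midline is near 318, so I need about -5 mm in tool x. Then I'll descend 18 mm and close.

Call:
move_arm --pt "0 0 0.3 -0.0052 0 0.004 0.085" --pt "0 0 0.3 -0.0052 0 0.01 0.085" --pt "0 0 0.3 -0.0052 0 0.019 0.085" --pt "0 0 0.3 -0.0052 0 0.019 0.085" --pt "0 0 0.3 -0.0052 0 0.019 0.06" --pt "0 0 0.3 -0.0052 0 0.019 0.06" --pt "0 0 0.3 -0.0052 0 0.019 0.045" --pt "0 0 0.3 -0.0052 0 0.019 0.045" --pt "0 0 0.3 -0.0052 0 0.019 0.04" --pt "0 0 0.3 -0.0052 0 0.019 0.04" --grip_force 40

```text
clock: 4.2
position: [0.5773, -0.2367, 0.1558]
ee_rot: [0.836, 0.549, 0.002, 0.0]
ft_force: [-0.2, 0.0, 5.7]
grip_width: 0.579
```

```bash
python3 -c "
from h import *
go([.5775,-.236,.155],66.5);print(manip.get_obs()['torque'])"
```

```text
t 4.2 turn [ 0.16 -0.21  0.07] shift [ 0.0007 -0.0001  0.0008] F [-0.2  0.   5.7] w 0.579
[-5.52066985e-03 -5.28307125e-02  9.62514673e-05]
```

Gripped at 49.5 mm. Now lift 48 mm.

Call:
move_arm --pt "0 0 0 0 0 -0.003 0.04" --pt "0 0 0 0 0 -0.008 0.04" --pt "0 0 0 0 0 -0.014 0.04" --pt "0 0 0 0 0 -0.021 0.04" --pt "0 0 0 0 0 -0.028 0.04" --pt "0 0 0 0 0 -0.035 0.04" --pt "0 0 0 0 0 -0.042 0.04" --pt "0 0 0 0 0 -0.048 0.04" --pt "0 0 0 0 0 -0.05 0.04" --pt "0 0 0 0 0 -0.05 0.04" --grip_force 60

```text
clock: 5.2
position: [0.577, -0.2368, 0.2056]
ee_rot: [0.836, 0.549, 0.002, -0.0]
ft_force: [-0.1, 0.7, -3.5]
grip_width: 0.576
```

```bash
python3 -c "
from h import *
o=manip.get_obs();print(o['torque'])
y=np.radians(-18.5);p=o['position'];go(p-[.14*np.cos(y),.14*np.sin(y),0],66.5);P=cams.camera_params('wrist')
cv2.imwrite('pics/w3.png',cams.camera('wrist')[:,:,::-1])"
```

```text
[-0.0472433  -0.00729329 -0.00563596]
t 5.2 turn [ 0.13 -0.21  0.07] shift [-0.012  -0.1395 -0.0004] F [-0.1  0.7 -3.5] w 0.576
```

View pics/w3.png

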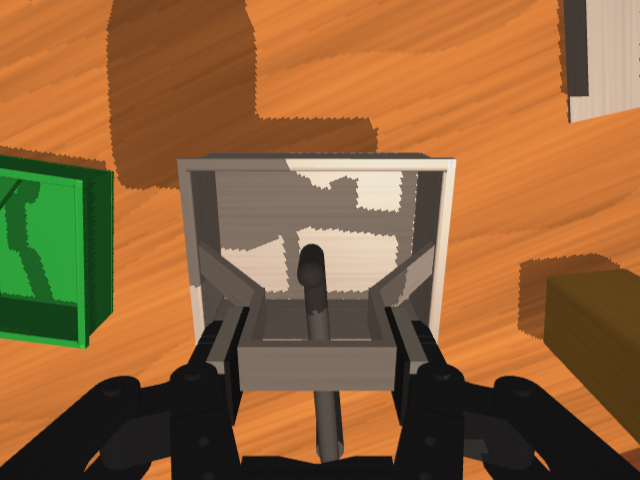

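Held level with the hook tip below the bar. Now draw away along the stand's -x.

Call:
move_arm --pt "0 0 0 -0.0005 -0.006 0 0.04" --pt "0 0 0 -0.0015 -0.017 0 0.04" --pt "0 0 0 -0.003 -0.03 0 0.04" --pt "0 0 0 -0.004 -0.045 0 0.04" --pt "0 0 0 -0.005 -0.06 0 0.04" --pt "0 0 0 -0.0065 -0.075 0 0.04" --pt "0 0 0 -0.008 -0.09 0 0.04" --pt "0 0 0 -0.009 -0.103 0 0.04" --pt "0 0 0 -0.01 -0.115 0 0.04" --pt "0 0 0 -0.011 -0.12 0 0.04"

```text
clock: 6.25
position: [0.4611, -0.1987, 0.2048]
ee_rot: [0.836, 0.549, 0.002, -0.001]
ft_force: [-0.4, 0.2, -3.1]
grip_width: 0.575
```

```bash
python3 -c "
from h import *
go([.5846,.2253,.30],82.4);go([.47,-.20,.30],66.5);print(manip.get_obs()['joint_pos'])"
```

```text
t 6.25 turn [  0.09  -0.25 -15.84] shift [ 0.4385 -0.0552 -0.0933] F [-0.4  0.2 -3.1] w 0.575
t 6.25 turn [ 0.06 -0.26  0.06] shift [ 0.0027  0.0088 -0.0952] F [-0.4  0.2 -3.1] w 0.575
[-0.441899    0.0708913   0.8047806   1.85249289 -0.05870041  1.23918809
  1.54246586]
```

Call:
move_arm --pt "0 0 0 0.003 0 -0.015 0.04" --pt "0 0 0 0.012 0 -0.04 0.04" --pt "0 0 -2 0.03 -0.003 -0.065 0.04" --pt "0 0 -4 0.06 -0.007 -0.085 0.04" --pt "0 0 -6 0.095 -0.012 -0.093 0.04" --pt "0 0 -8 0.13 -0.016 -0.093 0.04" --pt "0 0 -10 0.165 -0.021 -0.093 0.04" --pt "0 0 -12 0.2 -0.025 -0.093 0.04" --pt "0 0 -14 0.235 -0.03 -0.093 0.04" --pt "0 0 -16 0.27 -0.034 -0.093 0.04"

```text
clock: 7.25
position: [0.5388, 0.0644, 0.2988]
ee_rot: [0.751, 0.661, 0.002, -0.0]
ft_force: [1.1, -0.4, -1.8]
grip_width: 0.573
```

```bash
python3 -c "
from h import *
go([.5846,.2253,.30],82.4);print(manip.get_obs()['joint_pos'])"
```

```text
t 7.25 turn [ 0.14 -0.17  0.31] shift [ 0.1655  0.0251 -0.0007] F [ 1.1 -0.4 -1.8] w 0.573
[-0.71137522  0.11528751  0.56221981  1.60307726 -0.06415025  1.43792446
  1.29974097]
```

Call:
move_arm --pt "0 0 0 0.03 0.006 0 0.04" --pt "0 0 0 0.055 0.01 0 0.04" --pt "0 0 0 0.08 0.015 0 0.04" --pt "0 0 0 0.105 0.018 0 0.04" --pt "0 0 0 0.13 0.022 0 0.04" --pt "0 0 0 0.148 0.024 0 0.04" --pt "0 0 0 0.155 0.025 0 0.04" --pt "0 0 0 0.156 0.025 0 0.04" --pt "0 0 0 0.156 0.025 0 0.04" --pt "0 0 0 0.156 0.025 0 0.04"

```text
clock: 8.25
position: [0.5834, 0.2119, 0.2998]
ee_rot: [0.752, 0.659, 0.002, 0.0]
ft_force: [1.3, -1.2, -2.6]
grip_width: 0.576
```

```bash
python3 -c "
from h import *
go([.5846,.2253,.30],82.4)
P=cams.camera_params('wrist');np.save('P4.npy',P,allow_pickle=True)
cv2.imwrite('pics/w4.png',cams.camera('wrist')[:,:,::-1])
y=np.radians(-7.6);c=np.array([.5846,.2253]);M=np.array([[np.cos(y),-np.sin(y)],[np.sin(y),np.cos(y)]])
for a in[(-.105,-.105),(-.105,.105),(.105,.105),(.105,-.105)]:print(a,proj('w',[*(c+M@a),.075],P))
print('tare',proj('w',[*(c+M@[-.15,.068]),.05],P))
"
```

```text
t 8.25 turn [ 0.17 -0.16  0.06] shift [ 0.0134 -0.0005 -0.0002] F [ 1.3 -1.2 -2.6] w 0.576
(-0.105, -0.105) [201.2984419   67.27831231]
(-0.105, 0.105) [462.2993898   67.92682723]
(0.105, 0.105) [438.30688358 303.44875532]
(0.105, -0.105) [219.51523789 303.37909255]
tare [413.68107606  11.46027906]
```

View pics/w4.png

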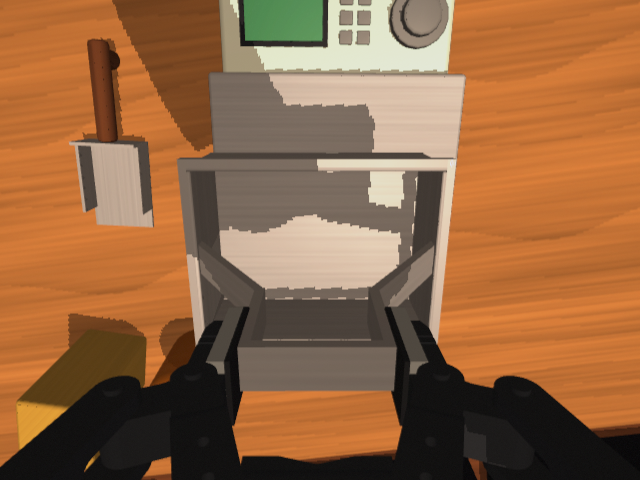

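The platform's near corners are at (210,74) and (466,76), about 6 px right of and below the prediction. The tare button is at (417,15). I refine the platform centre to about (0.589,0.229) and lower to TCP z≈0.21 first.

```bash
python3 -c "
from h import *
go([.589,.229,.196],82.4)"
```

```text
t 8.3 turn [ 0.17 -0.17  0.07] shift [0.0172 0.0031 0.1039] F [ 0.3 -0.3 -3.1] w 0.576
```

Call:
move_arm --pt "0.1 -0.1 0 0.005 0.001 0.008 0.04" --pt "0.1 -0.1 0 0.011 0.002 0.02 0.04" --pt "0.1 -0.1 0 0.015 0.003 0.033 0.04" --pt "0.1 -0.1 0 0.017 0.003 0.046 0.04" --pt "0.1 -0.1 0 0.017 0.003 0.059 0.04" --pt "0.1 -0.1 0 0.017 0.003 0.07 0.04" --pt "0.1 -0.1 0 0.017 0.003 0.08 0.04" --pt "0.1 -0.1 0 0.017 0.003 0.088 0.04" --pt "0.1 -0.1 0 0.017 0.003 0.092 0.04" --pt "0.1 -0.1 0 0.017 0.003 0.092 0.04"

```text
clock: 9.3
position: [0.5886, 0.23, 0.2071]
ee_rot: [0.751, 0.66, 0.0, -0.0]
ft_force: [0.2, -0.4, -2.2]
grip_width: 0.573
```

```bash
python3 -c "
from h import *
go([.589,.229,.196],82.4)
P=cams.camera_params('wrist');np.save('P5.npy',P,allow_pickle=True)
w=cams.camera('wrist')[:,:,::-1];t=cams.camera('scene')[:,:,::-1]
cv2.imwrite('pics/c5.png',np.hstack([cv2.resize(w,(440,330)),cv2.resize(t[190:310,380:500],(330,330),interpolation=cv2.INTER_CUBIC)]));cv2.imwrite('pics/w5.png',w)"
```

```text
t 9.3 turn [ 0.03 -0.05  0.16] shift [-0.0009  0.0006  0.0111] F [ 0.2 -0.4 -2.2] w 0.573
```

View pics/c5.png

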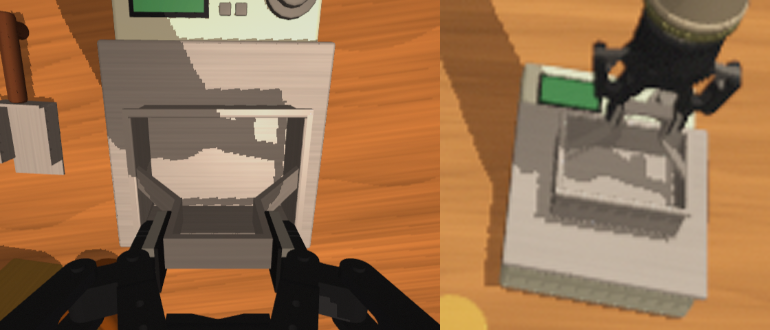

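Run:
```python
from h import *
P=np.load('P5.npy',allow_pickle=True).item();k=640/440
o=manip.get_obs();A=R.from_quat(o['ee_rot'])
rel=lambda u,z:np.round(A.inv().apply(plane('w',(u[0]*k,u[1]*k),z,P)-o['position'])*1e3,1)
for u in[(98,41),(335,43),(121,247),(311,247)]:print(u,rel(u,.075))
print('basket bottom edge near',rel((217,106),.087), 'rim',rel((217,112),.142),rel((124,112),.142),rel((312,112),.142))
print('tare',rel((290,5),.05))
s=[(380+(x-440)/2.75,190+y/2.75) for x,y in[(502,268),(692,302),(707,131)]]
for u in s:print('scene',np.round(A.inv().apply(plane('scene',u,.075)-o['position'])*1e3,1))
```

```text
(98, 41) [-104.  -104.4  132.7]
(335, 43) [ 102.7 -103.   133. ]
(121, 247) [-105.2  103.3  133. ]
(311, 247) [102.5 103.3 133.3]
basket bottom edge near [ -0.3 -50.  120.9] rim [ -0.2 -52.1  65.9] [-66.1 -52.   65.8] [ 67.2 -52.1  66. ]
tare [  66.6 -137.3  157.9]
scene [-106.7  113.2  133. ]
scene [ 86.8 115.9 133.3]
scene [102.9 -99.7 133. ]
```

The wrist view shows the platform centred on the TCP within about 1 mm. Lower gently to touch.

Call:
move_arm --pt "0 0 0 -0.0008 0 0.003 0.04" --pt "0 0 0 -0.0008 0 0.006 0.04" --pt "0 0 0 -0.0008 0 0.008 0.04" --pt "0 0 0 -0.0008 0 0.009 0.04" --pt "0 0 0 -0.0008 0 0.01 0.04" --pt "0 0 0 -0.0008 0 0.01 0.04"

```text
clock: 10.0
position: [0.5886, 0.2294, 0.1974]
ee_rot: [0.751, 0.66, 0.001, -0.0]
ft_force: [-0.5, -0.4, -3.6]
grip_width: 0.568
```

```bash
python3 -c "
from h import *
go([.589,.229,.196],82.4)"
```

```text
t 10.0 turn [ 0.05 -0.06  0.17] shift [-0.0003  0.0005  0.0014] F [-0.5 -0.4 -3.6] w 0.568
```

Not in contact yet, so continue in 0.5 mm steps.

Call:
move_arm --pt "0 0 0 0 0 0.0005 0.04" --pt "0 0 0 0 0 0.001 0.04" --pt "0 0 0 0 0 0.0015 0.04" --pt "0 0 0 0 0 0.0015 0.04"

```text
clock: 10.4
position: [0.5886, 0.2293, 0.1962]
ee_rot: [0.751, 0.66, 0.001, -0.0]
ft_force: [-0.2, -0.5, -0.2]
grip_width: 0.574
```

Call:
move_arm --pt "0 0 0 0 0 0.0005 0.04" --pt "0 0 0 0 0 0.0005 0.04"

```text
clock: 10.6
position: [0.5887, 0.2293, 0.1961]
ee_rot: [0.751, 0.66, 0.001, -0.0]
ft_force: [-2.9, -1.8, 5.1]
grip_width: 0.575
```

Fully supported, since the force is now upward. Open slowly and rise.

Call:
move_arm --pt "0 0 0 0 0 0 0.052" --pt "0 0 0 0 0 0 0.055" --pt "0 0 0 0 0 0 0.065" --pt "0 0 0 0 0 0 0.08" --pt "0 0 0 0 0 0 0.08" --pt "0 0 0 0 0 -0.01 0.08" --pt "0 0 0 0 0 -0.03 0.08" --pt "0 0 0 0 0 -0.06 0.08" --pt "0 0 0 0 0 -0.09 0.08" --pt "0 0 0 0 0 -0.12 0.08"

```text
clock: 11.6
position: [0.5884, 0.2291, 0.3177]
ee_rot: [0.752, 0.66, 0.001, 0.0]
ft_force: [0.1, 0.7, -1.0]
grip_width: 0.94
```

Run:
```python
from h import *
y=np.radians(-7.6);c=np.array([.589,.229]);M=np.array([[np.cos(y),-np.sin(y)],[np.sin(y),np.cos(y)]])
t=c+M@[-.15,.068];print(t);go([*t,.2],82.4)
P=cams.camera_params('wrist');np.save('P6.npy',P,allow_pickle=True)
cv2.imwrite('pics/w6.png',cams.camera('wrist')[:,:,::-1]);print(proj('w',[*t,.05],P))
```

```text
[0.4493111  0.31624112]
t 11.6 turn [ 0.09 -0.09  0.16] shift [ 0.0682 -0.1494  0.1175] F [ 0.1  0.7 -1. ] w 0.94
[394.24241197  17.73785493]
```

View pics/w6.png

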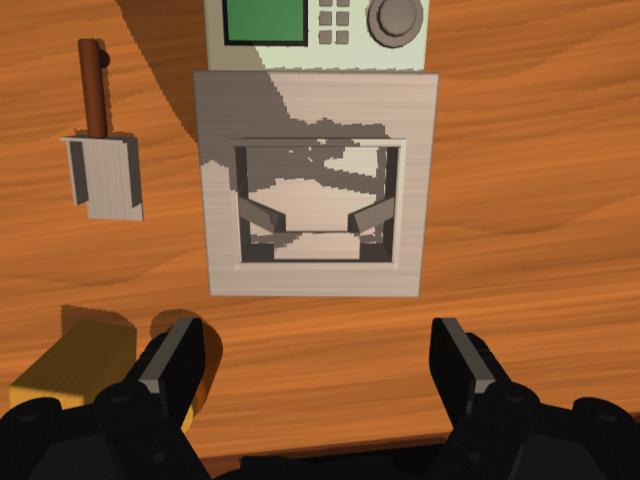

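The basket stands upright and centred. The tare button top is at (397,14), within about 2 mm of the prediction. Next, shut the fingers and move above the button.

Call:
move_arm --pt "0 0 0 0.01 -0.02 0 0.0" --pt "0 0 0 0.023 -0.05 0 0.0" --pt "0 0 0 0.036 -0.08 0 0.0" --pt "0 0 0 0.05 -0.11 0 0.0" --pt "0 0 0 0.062 -0.135 0.01 0.0" --pt "0 0 0 0.067 -0.147 0.03 0.0" --pt "0 0 0 0.068 -0.15 0.06 0.0" --pt "0 0 0 0.068 -0.15 0.1 0.0" --pt "0 0 0 0.068 -0.15 0.14 0.0" --pt "0 0 0 0.068 -0.15 0.17 0.0"

```text
clock: 12.65
position: [0.4482, 0.3158, 0.1439]
ee_rot: [0.751, 0.66, 0.0, -0.0]
ft_force: [0.3, 0.1, 0.6]
grip_width: 0.0
```

Call:
move_arm --pt "0 0 0 0 0 0.02 0.0" --pt "0 0 0 0 0 0.04 0.0" --pt "0 0 0 0 0 0.055 0.0" --pt "0 0 0 0 0 0.065 0.0" --pt "0 0 0 0 0 0.065 0.0"

```text
clock: 13.15
position: [0.4484, 0.3159, 0.0797]
ee_rot: [0.751, 0.66, -0.0, 0.0]
ft_force: [0.0, 0.3, 0.6]
grip_width: -0.001
```

```bash
python3 -c "
from h import *
go([.4485,.3163,.06],82.4)
P=cams.camera_params('wrist');cv2.imwrite('pics/w7.png',cams.camera('wrist')[:,:,::-1])"
```

```text
t 13.15 turn [0.   0.01 0.17] shift [0.0004 0.0001 0.0197] F [0.  0.3 0.6] w -0.001
```

View pics/w7.png

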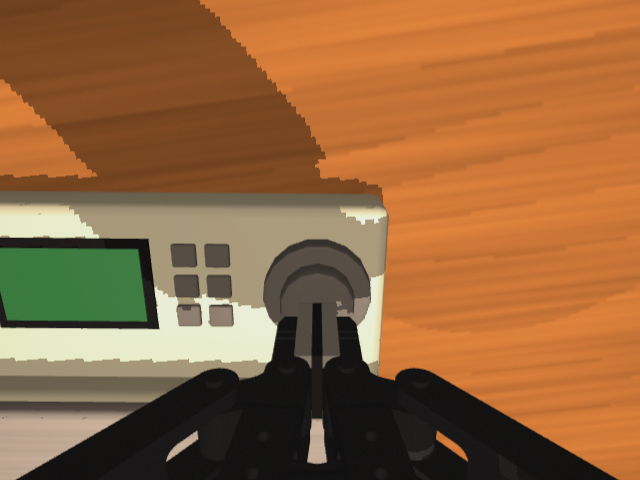

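The closed tips are centred over the button disc (columns 280–355, centre about (317,300)). Descend carefully.

Call:
move_arm --pt "0 0 0 0 0 0.006 0.0" --pt "0 0 0 0 0 0.012 0.0" --pt "0 0 0 0 0 0.016 0.0" --pt "0 0 0 0 0 0.018 0.0" --pt "0 0 0 0 0 0.02 0.0" --pt "0 0 0 0 0 0.02 0.0"

```text
clock: 13.8
position: [0.4487, 0.3163, 0.0605]
ee_rot: [0.751, 0.66, 0.001, -0.0]
ft_force: [-0.9, -0.9, 3.5]
grip_width: 0.002
```

Call:
move_arm --pt "0 0 0 0 0 0.0015 0.0" --pt "0 0 0 0 0 0.003 0.0" --pt "0 0 0 0 0 0.0045 0.0" --pt "0 0 0 0 0 0.0045 0.0"

```text
clock: 14.2
position: [0.4489, 0.3165, 0.0577]
ee_rot: [0.752, 0.66, 0.001, -0.0]
ft_force: [-9.0, -4.9, 23.5]
grip_width: 0.004
```

23 N with motion stalled means the button is at its stop. Release it and retreat clear.

Call:
move_arm --pt "0 0 0 0 0 0 0.0" --pt "0 0 0 0 0 -0.006 0.0" --pt "0 0 0 0 0 -0.015 0.0" --pt "0 0 0 0 0 -0.03 0.0" --pt "0 0 0 0 0 -0.06 0.0" --pt "0 0 0 0 0 -0.1 0.0" --pt "0 0 0 0 0 -0.14 0.0" --pt "0 0 0 0 0 -0.18 0.0" --pt "0 0 0 0 0 -0.2 0.0" --pt "0 0 0 0 0 -0.2 0.0"

```text
clock: 15.2
position: [0.4499, 0.3168, 0.2595]
ee_rot: [0.752, 0.66, 0.004, -0.0]
ft_force: [0.7, 0.6, -0.3]
grip_width: -0.003
```

```bash
python3 -c "
from h import *
go([.4485,.3163,.25],82.4)
s=cams.camera('scene')[:,:,::-1]
cv2.imwrite('pics/s8.png',cv2.resize(s[160:340,220:520],(800,480),interpolation=cv2.INTER_CUBIC))"
```

```text
t 15.2 turn [ 0.26 -0.33  0.15] shift [-0.0008 -0.0013  0.0095] F [ 0.7  0.6 -0.3] w -0.003
```

View pics/s8.png

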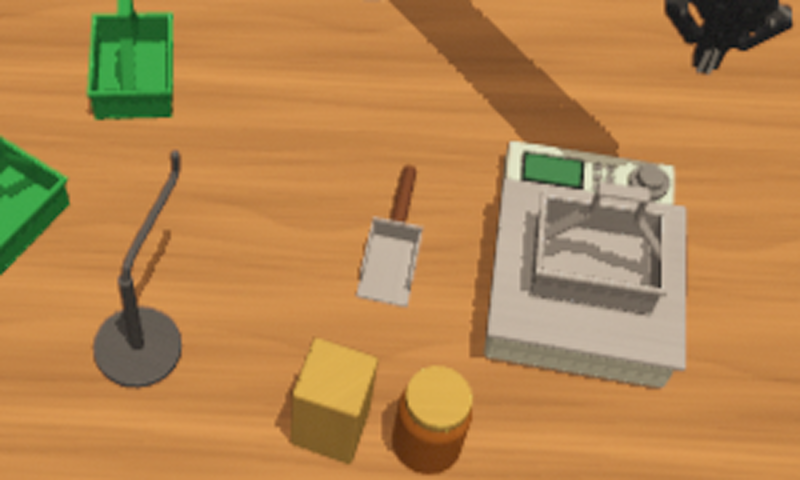

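The basket is upright on the platform and the button is back up. The stand, scoop, tin and jar are where they were.

```bash
python3 -c "
from workcell import manip
print(manip.hand_in())"
```

```text
the job is handed in; nothing more can be done
None
```

The job is done and handed in at about 15 s of the 64 s allowed; no verdict was reported.

- **Basket:** I gripped it by the bar, lifted it 50 mm so the bar passed over the hook's tip, and drew it clear along the stand's axis. I set it down slowly and let go only once the scale was carrying it.
- **Tare button:** I pressed it with closed fingers and then backed off. The force climbed from 3.5 N to 23 N while the fingers moved down about 3 mm, so I take it as fully down, but I had no direct reading of its travel.
- **Placing:** Just before the last 10 mm of lowering, the wrist camera put the basket within about 1 mm of the platform's middle. Afterwards it stood upright and centred.
- **Last picture:** The final scene picture shows the basket upright on the scale and the jar, tin, scoop and stand where they were. The arm was clear of everything, and the force reading was near zero.
- **Disagreement:** The scene and top cameras differed by about 10 mm on the platform's position; I used the closer wrist view.

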